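Check a warm bun with the infrared thermometer, heat lamp off meanwhile

ROBOT

A 6-joint arm with a two-finger parallel gripper is mounted at the origin on a cart in front of the work surface, level with it; the furniture and walls round the work are solid. World frame = base frame: x ahead of the robot, y to its left, z up, the work surface at z = 0. Lengths are in mm, angles in rad, forces in N, time in s.
With the tool pointing down it reaches from about 350 to 1000 mm from the base axis. Payload 7.1 kg.
Tool frame: the origin (TCP) lies on the centre line of the jaws, within the pads' length; the fingertips stand 17 mm ahead of it and the grasp point (between the pads) lies 2 mm behind it; z points along the fingers, y is the line along which they close (so a half turn about z gives the same grasp; the last joint's range is limited). The gripper opens to 85 mm and grips with 20 to 120 N. Pads are 22 mm wide; open, the fingers measure 114 mm over their backs; the gripper's body (76 mm by 85 mm) begins 54 mm behind the grasp point. The pads swing forward as they close: fully open they stand 13 mm farther back than shut.
Start: joints at [-1.273, 0.423, 1.63, -0, 1.089, -0.019], TCP at [194.722, -593.876, 248.319] pointing down, gripper open.
Joint ranges: [-3, 3], [-0.9, 2.11], [0.09, 2.58], [-1.31, 4.45], [0.11, 2.69], [-2.54, 2.54]. Speed limits (rad/s): [2.39, 2.39, 3.01, 3.14, 3.14, 3.14].

INTERFACE

Orientations are given as a 3x3 rotation matrix whose columns are the frame's x, y, z axes.
In Python, from rig import robot gives the robot as it stands.
- The arm moves only by the shell command python3 drive.py 'ROWS' [OPENING]. ROWS is a JSON list of rows, 1 to 8 of them, each of 6 numbers: dx, dy, dz in mm, then a rotation vector rx, ry, rz in rad; each row shifts and turns the commanded pose from where the row before left it, along the tool's axes as they then stand; what a row does not reach is not made up. A row lasts 1/12 s, in which the tool goes at most 41.7 mm and 0.125 rad, less where a joint would pass 70% of its speed; a pose out of reach is approached as far as the arm can. OPENING is the finger opening in mm, set as the command begins (- or left out keeps the last). The fingers move at their own pace and stop on an object; the grip force is fixed at half the most. Time passes only in rows, so rows that do not move let the fingers close. It prints the time, the measured TCP pose, the force, the opening and the grip force at its end.
- robot.observe(): the state, without advancing time (a new reading comes with each control period).
- robot.grab_frame(name): name is "scene" or "top"; returns the picture (480x640x3 uint8, red, green, blue); there is no depth.
- robot.get_calibration(name): a dict with "camera_matrix" (3x3 intrinsics, pixels), "eye" and "orientation" of the camera in the world. Camera axes: x right, y down, z forward; pixel columns grow to the right and rows downward; lengths in mm; the calibration is good to about 2 mm. A picture is of the moment at which its call begins. get_calibration takes no time and is no camera call.
- robot.finish_job(): hands the job in; it is judged then, once.
The state is a dict: "clock": time; "joint_pos": joint angles; "joint_vel": joint speeds; "effort": joint torques, N m; "tool_pos": TCP position; "ee_rot": TCP orientation; "wrist_force": force on the tool from outside, world axes, zero at the start; "wrist_torque": the same for the moment, N m; "gripper_width": finger opening in mm; "finger_force": force on a finger pad.
Only numpy, scipy, OpenCV 4.12 (cv2) and the standard library are available. Lean on these libraries where they do the work, as an engineer would, in place of code of your own. Each camera call takes 0.05 s, during which the arm holds its last target. There are 200 camera calls.

TASK

The heat lamp is on and would falsify an infrared reading: push its switch knob fully in, then take the thermometer gun out of its holster and hold it steady for a second and a half with its lens about 10 cm from the round bun under the lamp, pointing down at the middle of the bun's top. Then stand the gun back upright in its holster, pull the lamp's knob fully out again and let go. Touch the food with nothing, do not knock the lamp's shade, and leave everything else where it stands.

Things in the scene. Friction and masses are not known exactly. Their poses are not given: they have to be found in the camera images.
- knob_crown (a point): centre of the top of the lamp's push-pull knob: black mushroom, 27 mm across (straight rim 5 to 16 mm below the crown), on the sloping front of the lamp's console; moves with the knob. z axis = pull direction, square to the slope, 25 degrees from vertical, leaning to the robot's side. Crown 27 mm above the panel when in (off), 41 mm when out (on); a 2 mm rosette, 42 mm across, lies round it
- lamp_knob (a joint): travel of the knob in m: 0 pushed fully in (lamp off), 0.014 pulled fully out (lamp on, as at the start). An over-centre detent resists each way with up to 7 N (6 N spring, 1 N rubbing) that fades towards mid-travel; once well past half-way the knob snaps to the end by itself
- lamp: heat lamp, fixed: dark wedge console 128 mm deep (x -58 to 71), 120 mm wide, panel rising from 30 mm at the front to 80 mm at the back; origin on the worktop under the console, x axis to its back, y to its left. A 14 mm tube rises at x = 52, y = 0 to 476 mm height, runs level towards -y and comes down to the shade at x = 52, y = -205 mm
- shade_mouth (a point): centre of the shade's open lower rim: spun aluminium bell, open downward, 140 mm across at this rim, 310 mm above the worktop, narrowing to 40 mm at 115 mm higher. Fixed to the lamp; it hangs over the plate, so nothing can come at the bun from straight above
- lamp_shade: the same shade, as a body (its origin lies on the worktop under the shade's middle)
- thermometer: infrared thermometer gun, 220 g, loose. Origin at the centre of its lens (nose 34 mm across, 30 mm long); z axis from the lens up the barrel: it looks along -z. Grey barrel 44 (x) by 36 (y) mm, flat sides, z = 32 to 125 mm (rear end); black handle 26 mm wide leaves it towards -x at z = 66 to 98, ends at x = -95, z = 83 to 115 mm. Always reading, no trigger. Stands nose down in its holster
- grip_point (a point): point on the thermometer's barrel axis 105 mm up from the lens (20 mm below the rear end): take the barrel here across its 36 mm width, along the gun's y axis
- holster: the thermometer's holster, fixed: dark steel foot 84 (x) by 76 (y) by 10 mm with a rectangular cup, inside 52 (x) by 44 (y) mm, 3 mm walls up to 56 mm above the worktop and a flared lip up to 63 mm. Origin at the worktop under the cup's middle. The gun stands in it with its x along the holster's x, its handle over the holster's -x side
- holster_floor (a point): centre of the cup's floor, 12 mm above the worktop, where the lens rests. Furniture near it (fixed): a glass pastry case, 317 mm high, with its front at x = 0.545 from y = 0.415 leftward, and the cash drawer (105 mm high, till above it) with its front at x = 0.575 from y = -0.05 to 0.31
- bun: the smooth round bun on the board under the lamp, 76 x 78 mm, 47 mm high, loose; origin under its middle
- bun_top (a point): middle of the bun's top, the point to aim at
- board: round wooden serving board, 202 mm across, 14 mm thick, fixed under the lamp shade; origin on the worktop under its middle
- croissant_a: croissant on the board, 97 x 92 mm, 51 mm high, loose; origin under its middle
- croissant_b: the other croissant on the board, 93 x 94 mm, 53 mm high, loose; origin under its middle
- tea_tin: lidded green tin, 72 x 72 mm, 100 mm high, loose; origin under its middle; it, the cup and the holster may stand in any order
- juice_cup: lidded juice cup, 81 mm across, 117 mm high, loose; origin under its middle
- sugar_shaker: sugar shaker, 44 mm across, 90 mm high, loose, beside the lamp's console; origin under its middle
- call_bell: round counter bell, 86 mm across, 58 mm high, loose, at the far left; origin under its middle
- card_terminal: card payment terminal, 186 (x) by 72 (y) mm, 24 mm high, loose, lying right of the board; origin under its middle

How it is judged (in metres and radians):
On the way, in this order (a step that is already met when the one before it is completed fails the run):
1. the lamp is switched off (knob fully in) (value of joint lamp_knob below 0.003 m), for 0.2 s.
2. with the lamp off, the held thermometer looks down at the middle of the bun's top from about 10 cm and is kept steady (value of joint lamp_knob below 0.003 m and contact force between the fingers and thermometer above 1 N and x of bun_top in the frame of thermometer between -0.015 and 0.015 m and y of bun_top in the frame of thermometer between -0.015 and 0.015 m and z of bun_top in the frame of thermometer between -0.13 and -0.07 m and angle between thermometer's own z axis and vertical below 1.05 rad and linear speed of thermometer below 0.02 m/s and angular speed of thermometer below 0.15 rad/s), for 1.2 s.
At the end, for the whole second after the job is handed in: the lamp's knob is pulled out (over 11 of its 14 mm) and the thermometer stands at rest and upright (within 0.12 rad) in its holster, its lens within 12 mm of the middle of the cup's floor (value of joint lamp_knob above 0.011 m and distance between thermometer and holster_floor below 0.012 m and angle between thermometer's own z axis and vertical below 0.12 rad and linear speed of thermometer below 0.02 m/s); the robot touches nothing.
It fails at once if the thermometer or the robot touches the food (contact force between any of thermometer, the fingers, the arm and bun above 0.3 N or contact force between any of thermometer, the fingers, the arm and croissant_a above 0.3 N or contact force between any of thermometer, the fingers, the arm and croissant_b above 0.3 N).
It fails at once if the lamp's shade is knocked (contact force between anything else and lamp_shade above 2 N).
It fails at once if the food is shifted on the board (distance of any of bun, croissant_a, croissant_b from where it was at the start of the episode above 0.015 m).
It fails at once if a bystander is pushed from its place or toppled (distance of any of tea_tin, juice_cup, sugar_shaker, call_bell, card_terminal from where it was at the start of the episode above 0.02 m or angle between any of tea_tin, juice_cup, sugar_shaker's own z axis and vertical above 0.4 rad).
It also fails if it takes over 72 s, if anything falls off the work surface, if the arm or the gripper's body presses on something with over 40 N, if the wrist force passes 120 N, or if a joint passes its speed limit or range.

## Working session

There is one attempt and no reset: what is moved stays moved. The work goes in short steps, Python scripts to look and compute and a shell command to move; the robot and the scene stay as the last step left them, time stands still between calls to the robot, and variables do not carry over. Pictures are saved under pics/ and viewed, at most 13 in all, crops included, and the job is handed in when it is done.

```bash
ls; mkdir -p pics
python3 - <<'E'
from rig import robot
import cv2,numpy as np
np.set_printoptions(precision=4,suppress=True)
for n in("scene","top"):
    cv2.imwrite(f"pics/{n}0.png",robot.grab_frame(n)[:,:,::-1]); print(n,robot.get_calibration(n))
o=robot.observe(); print(o)
E
```

```text
drive.py
pics
rig.py
scene {'camera_matrix': array([[445.7071,   0.    , 321.7675],
       [  0.    , 445.7071, 241.5844],
       [  0.    ,   0.    ,   1.    ]]), 'eye': array([-171.4025,  830.5339, 1219.5998]), 'orientation': array([[-0.7278, -0.4831,  0.4867],
       [-0.6856,  0.5266, -0.5026],
       [-0.0135, -0.6996, -0.7144]])}
top {'camera_matrix': array([[605.9594,   0.    , 320.207 ],
       [  0.    , 605.9594, 238.1186],
       [  0.    ,   0.    ,   1.    ]]), 'eye': array([ 170.8358,   89.2654, 2127.2402]), 'orientation': array([[ 0.0193, -0.985 ,  0.1718],
       [-0.9998, -0.0198, -0.0017],
       [ 0.0051, -0.1717, -0.9851]])}
{'clock': 0.1, 'joint_pos': array([-1.2731,  0.4238,  1.6306, -0.    ,  1.0886, -0.019 ]), 'joint_vel': array([-0.0015, -0.0025, -0.0029,  0.0001, -0.0005,  0.0011]), 'effort': array([ -0.    , -55.8425, -28.2446,   0.    ,   0.003 ,   0.    ]), 'tool_pos': array([ 194.5405, -593.4436,  247.594 ]), 'ee_rot': array([[ 0.9503,  0.3115, -0.0004],
       [ 0.3115, -0.9503,  0.0014],
       [ 0.    , -0.0015, -1.    ]]), 'wrist_force': array([-0.0831, -0.5643,  0.1271]), 'wrist_torque': array([0.0286, 0.043 , 0.0084]), 'finger_force': 0.0, 'gripper_width': 85.45819051981745}
```

View pics/scene0.png

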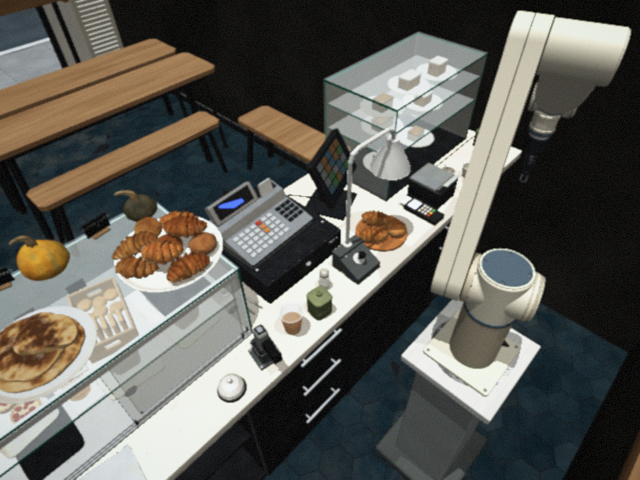

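View pics/top0.png

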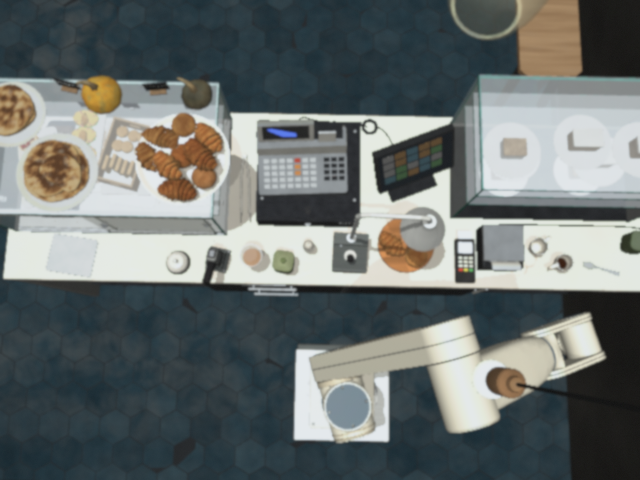

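The scene view shows the knob near (361,258), the gun near (264,345) and the board near (382,230). In the top view the knob is near (350,257), the gun near (215,260) with its handle towards the robot, and the shade near (423,228). I'll enlarge these next.

Run:
```python
import cv2,numpy as np
def crop(n,x,y,w,h,s):
    im=cv2.imread(f"pics/{n}0.png")[y:y+h,x:x+w]
    im=cv2.resize(im,None,fx=s,fy=s,interpolation=cv2.INTER_CUBIC)
    for i in range(0,w,10):
        cv2.line(im,(i*s,0),(i*s,4 if i%50 else 10),(0,0,255),1); cv2.putText(im,str(x+i),(i*s,20),0,.35,(0,0,255),1)
    for j in range(0,h,10):
        cv2.line(im,(0,j*s),(6,j*s),(0,0,255),1); cv2.putText(im,str(y+j),(8,j*s+4),0,.35,(0,0,255),1)
    return im
a=np.hstack([crop("scene",325,225,66,60,6),crop("scene",235,315,66,60,6)])
b=np.hstack([crop("top",325,225,50,50,6)[:, :300],crop("top",190,235,80,50,6)])
cv2.imwrite("pics/c1.png",a)
cv2.imwrite("pics/c2.png",b)
c=np.hstack([crop("scene",345,130,75,125,4),crop("top",370,200,80,125//1,4)[:500]])
cv2.imwrite("pics/c3.png",c)
```

```text
(no output)
```

View pics/c1.png

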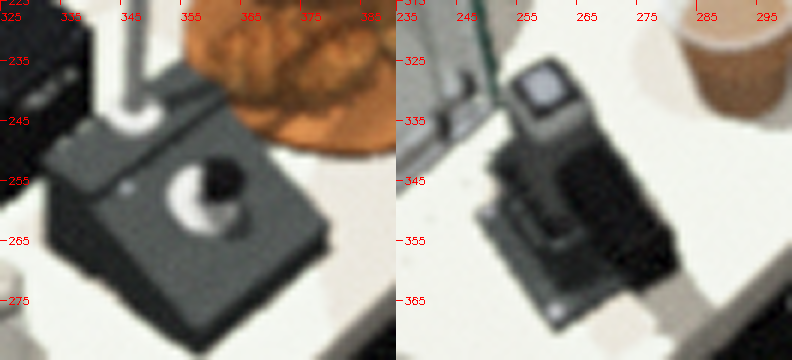

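View pics/c2.png

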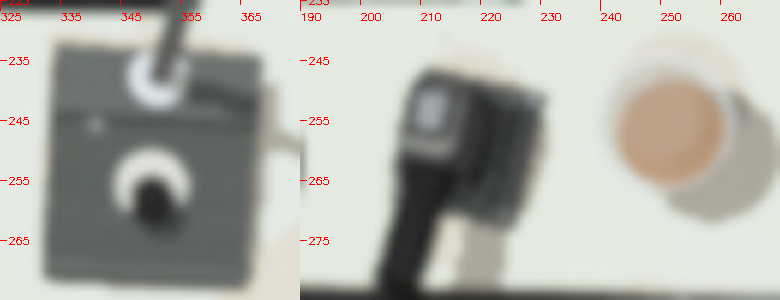

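View pics/c3.png

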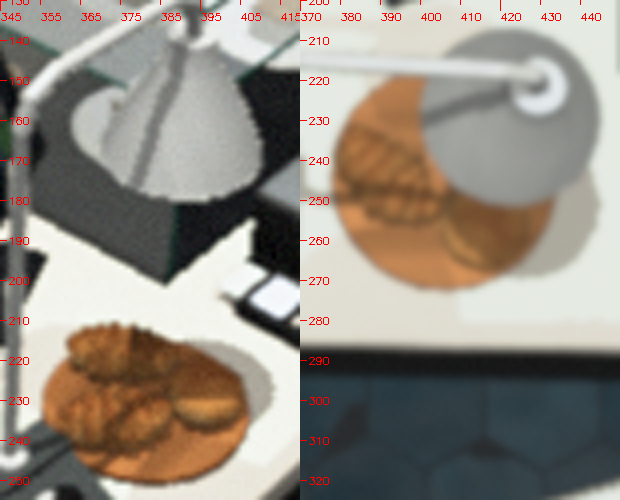

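The crops show these pixel positions:
- **Scene view:** console corners near (358,283.7), (379.8,262.5) and (332.2,252), with the crown at (362,255).
- **Top view:** crown at (350.5,258.3) and gun rear end at about (212,253).
- **Bun:** it is the right-front food item, near scene (397,231) and top (417,256).

Next I'll fit the models, overlay the wireframes, and enlarge the bun.

```bash
cat > vis.py <<'E'
import numpy as np,cv2
from rig import robot
from scipy.optimize import least_squares
C={n:robot.get_calibration(n) for n in("scene","top")}
def proj(n,P):
    c=C[n]; q=(np.atleast_2d(P)-c["eye"])@c["orientation"]; q=q@c["camera_matrix"].T
    return q[:,:2]/q[:,2:]
def pose(p,L):
    c,s=np.cos(p[2]),np.sin(p[2]); L=np.atleast_2d(L)
    return np.c_[p[0]+c*L[:,0]-s*L[:,1],p[1]+s*L[:,0]+c*L[:,1],L[:,2]]
def fit(obs,p0):   # obs: (cam,u,v,local point, weight)
    f=lambda p:np.concatenate([w*(proj(n,pose(p,L))[0]-(u,v)) for n,u,v,L,w in obs])
    r=least_squares(f,p0,loss="soft_l1"); return r.x,r.fun.reshape(-1,2)
def tri(o):
    return least_squares(lambda P:np.concatenate([proj(n,P)[0]-(u,v) for n,u,v in o]),[450,0,50])
E
cat > fit.py <<'E'
from vis import *
np.set_printoptions(precision=2,suppress=True)
print("rings tri", end=" ")
r=tri([("scene",362,255),("top",350.5,258.3)]);print("crown",r.x,r.fun)
r=tri([("scene",260.2,329.4),("top",211.8,253.3)]);print("rear",r.x,r.fun)
lam,res=fit([("scene",358,283.7,(-58,60,0),1),("scene",379.8,262.5,(-58,-60,30),1),("scene",332.2,252,(71,60,80),1),("scene",333,264.2,(71,60,0),1),
 ("top",334.5,232.2,(71,60,80),1),("top",368.8,234.2,(71,-60,80),1),("top",332.2,271.7,(-58,60,0),1),("top",366.5,273.2,(-58,-60,0),1)],[430,0,0])
print("lamp",lam,"\n",res)
hol,res=fit([("scene",262,370.3,(-42,38,0),1),("scene",248.5,350.3,(42,38,10),1),("top",230.8,251.2,(42,-38,10),1),("top",224.2,273,(-42,-38,10),1),
 ("scene",260.2,329.4,(0,0,137),1),("top",211.8,253.3,(0,0,137),1)],[450,450,-.3])
print("hol",hol,"\n",res)
E
python3 fit.py
python3 - <<'E'
import cv2,numpy as np
o=[]
for n,x,y in(("scene",380,212),("top",396,235)):
    im=cv2.imread(f"pics/{n}0.png")[y:y+40,x:x+40]
    im=cv2.convertScaleAbs(cv2.resize(im,None,fx=10,fy=10,interpolation=cv2.INTER_CUBIC),alpha=1.7)
    for i in range(0,40,5):
        cv2.putText(im,str(x+i),(i*10,10),0,.35,(255,255,0),1);cv2.putText(im,str(y+i),(0,i*10+4),0,.35,(255,255,0),1)
    o.append(im)
cv2.imwrite("pics/bun.png",np.hstack(o))
E
```

```text
rings tri crown [459.52 -19.49  77.72] [-0.27 -0.06  0.13  0.24]
rear [458.03 443.28 134.5 ] [-0.59 -0.12  0.42  0.55]
lamp [477.02 -20.9   -0.03] 
 [[ 0.05  1.2 ]
 [ 1.07 -1.63]
 [-0.58 -1.62]
 [-1.43  1.26]
 [ 0.06 -0.13]
 [ 0.65 -0.36]
 [ 0.01  0.38]
 [-0.32  0.61]]
hol [454.86 443.77  -0.18] 
 [[-0.46  0.97]
 [-1.4  -0.7 ]
 [ 0.46 -0.72]
 [ 1.71  0.68]
 [-0.08  0.14]
 [ 0.1   1.39]]
```

View pics/bun.png

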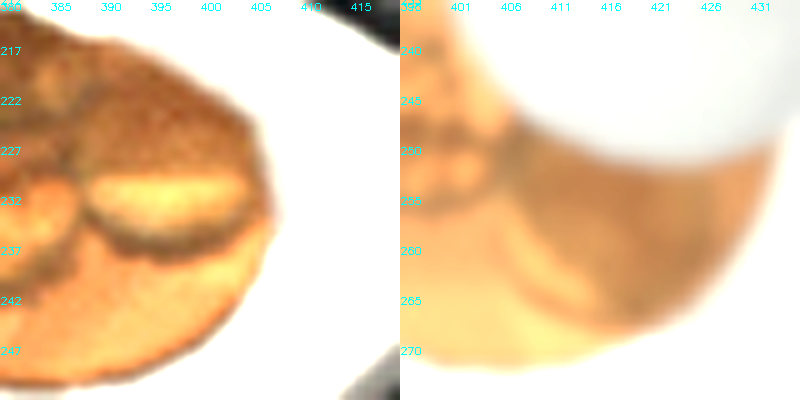

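In the brightened crop the bun's lit side spans scene columns 386.5–406 with its bottom at row 238. In the top view its left edge is near 406 and its bottom near row 267. I'll fit those and check everything with wireframe overlays.

```bash
cat > over.py <<'E'
from fit import *
def ell(c,rx,ry,rz):
    a,b=np.meshgrid(np.linspace(0,2*np.pi,60),np.linspace(-np.pi/2,np.pi/2,31))
    return np.c_[(c[0]+rx*np.cos(a)*np.cos(b)).ravel(),(c[1]+ry*np.sin(a)*np.cos(b)).ravel(),(c[2]+rz*np.sin(b)).ravel()]
def bf(p):
    E=ell((p[0],p[1],37.5),38,39,23.5); s=proj("scene",E); t=proj("top",E)
    return np.array([s[:,0].min()-386.5,s[:,0].max()-406,s[:,1].max()-238,t[:,0].min()-406,t[:,1].max()-267.3])
r=least_squares(bf,[460,-240]);bun=r.x;print("bun",bun,r.fun)
def box(x0,x1,y0,y1,z0,z1):
    P=[(x,y,z) for z in(z0,z1) for x,y in((x0,y0),(x1,y0),(x1,y1),(x0,y1))]
    return P,[(0,1),(1,2),(2,3),(3,0),(4,5),(5,6),(6,7),(7,4),(0,4),(1,5),(2,6),(3,7)]
def circ(x,y,z,r): 
    a=np.linspace(0,2*np.pi,41);return np.c_[x+r*np.cos(a),y+r*np.sin(a),z+0*a],[(i,i+1) for i in range(40)]
pan=lambda u,v,w:(lam_slope(u,v,w))
a25=np.radians(25)
def draw(n,x,y,w,h,s,items):
    im=cv2.resize(cv2.imread(f"pics/{n}0.png")[y:y+h,x:x+w],None,fx=s,fy=s,interpolation=cv2.INTER_CUBIC)
    for (P,E),col in items:
        q=((proj(n,P)-(x,y)+.5)*s*16).astype(int)
        for i,j in E: cv2.line(im,tuple(map(int,q[i])),tuple(map(int,q[j])),col,1,cv2.LINE_AA,4)
    return im
def L(p,PE): return pose(p,PE[0]),PE[1]
def gun(p):
    h=[(-22,-13,78),(-22,13,78),(-95,-13,95),(-95,13,95),(-22,-13,110),(-22,13,110),(-95,-13,127),(-95,13,127)]
    return [(L(p,box(-22,22,-18,18,44,137)),(0,0,255)),((pose(p,h),[(0,2),(1,3),(2,3),(4,6),(5,7),(6,7),(2,6),(3,7)]),(0,255,255))]
def hol_items(p): return [(L(p,box(-42,42,-38,38,0,10)),(0,255,0))]+gun(p)
def lam_items(p):
    P,E=box(-58,71,-60,60,0,80);P=np.array(P,float);P[4,2]=P[7,2]=30
    P2=[(49,-60,80),(49,60,80)]
    C0,E0=circ(0,0,0,13.5); C1,E1=circ(0,0,0,21)
    R=np.array([[np.cos(a25),0,-np.sin(a25)],[0,1,0],[np.sin(a25),0,np.cos(a25)]])
    k=kn
    return [(L(p,(P[:4],E[:4])),(0,255,0)),(L(p,([P[4],P[7]],[(0,1)])),(0,255,0)),(L(p,([P[5],P[6]],[(0,1)])),(0,255,0)),
     (L(p,(C0@R.T+k,E0)),(0,0,255)),(L(p,(C1@R.T+k-39*R[:,2],E1)),(255,0,255)),(L(p,circ(52,-205,310,70)),(255,255,0)),(L(p,circ(52,0,80,7)),(255,255,0)),(L(p,circ(52,-205,425,20)),(255,255,0))]
E
cat > o1.py <<'E'
from over import *
import over
c,s=np.cos(lam[2]),np.sin(lam[2]); cr=np.array([459.5,-19.5,77.7]); d=cr[:2]-lam[:2]
over.kn=np.array([c*d[0]+s*d[1],-s*d[0]+c*d[1],cr[2]]);print("knob local",over.kn)
B=ell((bun[0],bun[1],37.5),38,39,23.5)
hull=lambda n:None
def bunit(n):
    q=proj(n,B);h=cv2.convexHull(np.arange(len(q)).astype(np.int32)[:,None]*0+0) if 0 else None
    from scipy.spatial import ConvexHull
    v=ConvexHull(q).vertices;v=list(v)
    return ((B[v],[(i,(i+1)%len(v)) for i in range(len(v))]),(255,0,0))
bd=(board:=[0,0])
def bo(p):
    E,_=circ(p[0],p[1],14,101);q=np.r_[proj("scene",E),];t=proj("top",E)
    return [q[:,0].min()-355.7,q[:,1].max()-250.6,t[:,0].min()-378.7,t[:,0].max()-433.7,t[:,1].max()-272.3]
rb=least_squares(bo,[470,-220]);print("board",rb.x,rb.fun)
I=lam_items(lam)
fd=lambda n:[(circ(*rb.x,14,101),(0,255,0)),bunit(n)]
t=np.vstack([np.hstack([draw("scene",325,215,80,72,5,I),draw("scene",235,312,80,72,5,hol_items(hol))]),
 np.hstack([draw("top",325,225,50,48,5,I),draw("top",196,242,40,48,5,hol_items(hol)),draw("top",374,200,70,48,5,I)])[:, :800]])if 1 else 0
cv2.imwrite("pics/o1.png",t); print(t.shape)
cv2.imwrite("pics/o2.png",np.hstack([draw("scene",345,130,65,125,5,I+fd("scene")),draw("top",370,200,80,125,5,I+fd("top"))])[:600])
E
python3 o1.py | grep -v '\[\[' | tail -9
```

```text
[-1.4  -0.7 ]
 [ 0.46 -0.72]
 [ 1.71  0.68]
 [-0.08  0.14]
 [ 0.1   1.39]]
bun [ 475.23 -248.9 ] [-0.1   0.67 -2.16 -1.35  0.53]
knob local [-17.56   0.85  77.7 ]
board [ 521.6  -218.03] [-0.39 -1.31 -1.28  0.82  0.87]
(600, 800, 3)
```

View pics/o1.png

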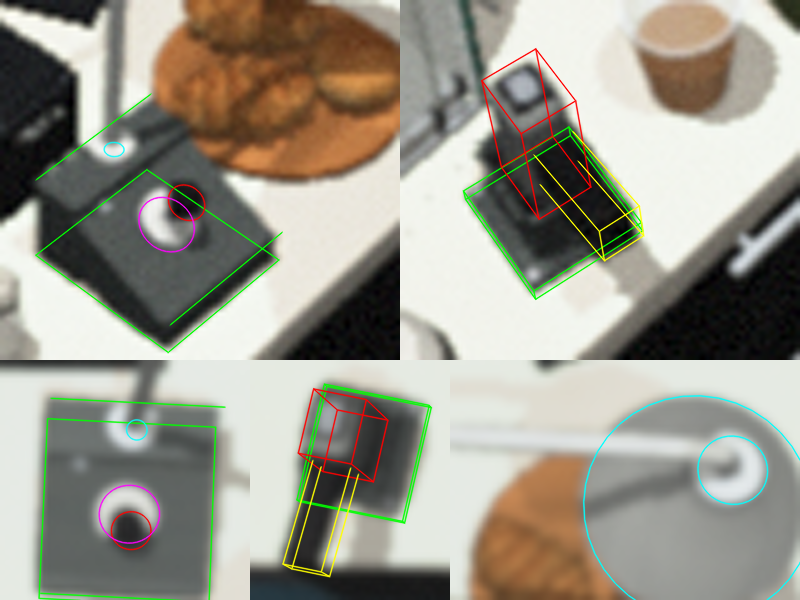

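The console, shade and rosette fit well in plan. The knob's height looks low against the stated geometry, and the gun and holster fit needs more yaw care. I'll triangulate a few features and refit.

```bash
python3 - <<'E' | tail -22
from vis import *
np.set_printoptions(precision=1,suppress=True)
lam=np.array([477.02,-20.9,-.03])
def loc(P):
    c,s=np.cos(lam[2]),np.sin(lam[2]);d=P[:2]-lam[:2];return np.array([c*d[0]+s*d[1],-s*d[0]+c*d[1],P[2]])
for k,s,t in(("creaseL",(340.8,257.5),(334,244.5)),("creaseR",(363,241.7),(368,246)),("rosette",(359.2,258),(350.3,256.2)),("backL",(332.2,252),(334.5,232.2)),
  ("ferrule",(347.3,243.7),(350.8,237.5)),("gunscreen",(260,329.3),(211.8,253.3)),("footR", (358,283.7),(332.2,271.7))):
    r=tri([("scene",*s),("top",*t)]);print(k,r.x,"lamp-local",loc(r.x),"res",r.fun)
# predictions
for k,Lp in(("crease49",(49,60,80)),("crown",(-4.5-17.3,0,55+37.2)),("ros",(-4.5-.8,0,57)),("frontLtop",(-58,60,30)),("backL",(71,60,80))):
    P=pose(lam,Lp);print(k,P[0],proj("scene",P)[0],proj("top",P)[0])
E
```

```text
creaseL [506.8  37.7  75.8] lamp-local [28.  59.5 75.8] res [-0.2 -0.   0.1  0.1]
creaseR [504.8 -80.   67.1] lamp-local [ 29.5 -58.2  67.1] res [-0.3 -0.1  0.2  0.3]
rosette [470.5 -19.8  53.6] lamp-local [-6.5  0.9 53.6] res [-0.2 -0.   0.1  0.1]
backL [549.8  36.1  71.6] lamp-local [71.  59.1 71.6] res [-0.4 -0.1  0.2  0.3]
ferrule [529.4 -19.9  85.5] lamp-local [52.3  2.6 85.5] res [-0.6 -0.1  0.3  0.5]
gunscreen [458.3 443.4 134.9] lamp-local [-32.7 463.6 134.9] res [-0.5 -0.1  0.4  0.5]
footR [421.5  41.1   6.3] lamp-local [-57.4  60.3   6.3] res [-0. -0.  0.  0.]
crease49 [527.8  37.6  80. ] [336.2 253.6] [334.2 238.4]
crown [455.2 -20.2  92.2] [363.  252.6] [351.1 259.2]
ros [471.7 -20.7  57. ] [359. 257.] [350.7 255.9]
frontLtop [420.8  40.8  30. ] [358.5 279.4] [332.4 271.1]
backL [549.8  36.9  80. ] [331.6 250.4] [334.5 232.1]
```

View pics/o2.png

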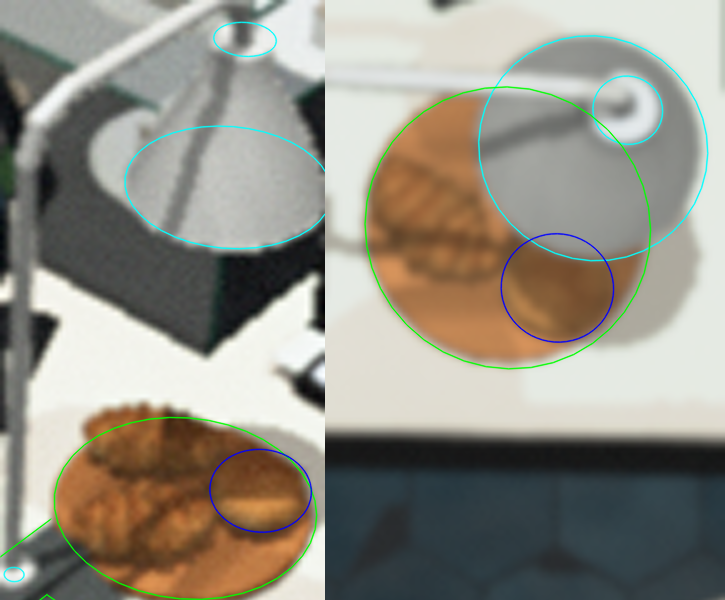

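Bun about (475,-248), top z ≈ 61; shade mouth about (523,-227). The rosette and panel geometry agree, giving a crown at about (454.5,-20,91.5) with lamp yaw -0.03. I'll write a planning helper and start moving.

```bash
cat > plan.py <<'E'
# plan.py x y z psi tilt -> twist rows to reach TCP pose; psi = heading of tool y (rad), tilt = gun z leaning toward -gun x
import sys,numpy as np
from rig import robot
from scipy.spatial.transform import Rotation as Ro
np.set_printoptions(precision=4,suppress=True)
x,y,z,psi,t=map(float,sys.argv[1:6])
G=Ro.from_euler("ZY",[psi-np.pi/2,-t]).as_matrix(); T=G*[-1,1,-1]
o=robot.observe(); R=o["ee_rot"]; p=R.T@(np.array([x,y,z])-o["tool_pos"])
U,_,V=np.linalg.svd(R); w=Ro.from_matrix((U@V).T@T).as_rotvec()
n=int(np.ceil(max(np.linalg.norm(p)/40,np.linalg.norm(w)/.12,1))) if len(sys.argv)<7 else int(sys.argv[6])
r=Ro.from_rotvec(w/n).as_matrix(); S=sum(np.linalg.matrix_power(r,k) for k in range(n))
print("at",o["tool_pos"],"j",o["joint_pos"],"clock",o["clock"]); print("tool delta",p,"rotvec",w); print(n,"rows of",np.linalg.solve(S,p),w/n)
E
R='[21.4,-33.2,0,0,0,0]'; python3 drive.py '[[21.4,-33.2,0,0,0,0],[21.4,-33.2,0,0,0,0],[21.4,-33.2,0,0,0,0],[21.4,-33.2,0,0,0,0],[21.4,-33.2,0,0,0,0],[21.4,-33.2,0,0,0,0],[21.4,-33.2,0,0,0,0],[21.4,-33.2,0,0,0,0]]' 0
python3 drive.py '[[21.4,-33.2,0,0,0,0],[21.4,-33.2,0,0,0,0],[21.4,-33.2,0,0,0,0],[21.4,-33.2,0,0,0,0],[21.4,-33.2,0,0,0,0],[21.4,-33.2,0,0,0,0],[21.4,-33.2,0,0,0,0],[0,0,0,0,0,-0.12]]'
python3 drive.py '[[0,0,0,0,0,-0.12],[0,0,0,0,0,-0.12],[0,0,0,0,0,-0.12],[0,0,0,0,0,-0.12],[0,0,0,0,0,-0.12],[0,0,0,0,0,-0.12],[0,0,0,0,0,-0.12],[0,0,0,0,0,-0.12]]'
python3 drive.py '[[0,0,0,0,0,-0.12],[0,0,0,0,0,-0.12],[0,0,0,0,0,-0.12],[0,0,0,0,0,-0.12],[0,0,0,0,0,-0.12],[0,0,0,0,0,-0.12],[0,0,0,0,0,-0.12],[0,0,0,0,0,-0.12]]'
python3 plan.py 434.6 -19.2 134 1.54 0.436
```

```text
clock: 0.77
tool_pos: [274.5, -286.2, 248.1]
ee_rot: [[0.95, 0.311, -0.0], [0.311, -0.95, 0.0], [-0.0, -0.0, -1.0]]
wrist_force: [0.7, 0.1, 0.8]
gripper_width: -0.1
finger_force: 0.0
clock: 1.43
tool_pos: [345.7, -15.0, 248.5]
ee_rot: [[0.906, 0.422, 0.001], [0.422, -0.906, 0.002], [0.002, -0.001, -1.0]]
wrist_force: [0.1, -0.5, 0.9]
gripper_width: -0.0
finger_force: 0.0
clock: 2.1
tool_pos: [344.3, -20.6, 248.2]
ee_rot: [[0.167, 0.986, -0.0], [0.986, -0.167, 0.0], [-0.0, -0.0, -1.0]]
wrist_force: [-1.5, -0.6, 0.1]
gripper_width: -0.1
finger_force: 0.0
clock: 2.77
tool_pos: [344.3, -20.6, 248.2]
ee_rot: [[-0.712, 0.702, -0.0], [0.702, 0.712, 0.0], [0.0, -0.0, -1.0]]
wrist_force: [-0.6, 0.4, 1.1]
gripper_width: -0.0
finger_force: 0.0
at [344.3421 -20.6363 248.1552] j [-0.0944 -0.011   2.1975  0.      0.9556 -0.8863] clock 2.7667
tool delta [-63.2731  64.4576 114.1126] rotvec [-0.1632 -0.4158 -0.7359]
8 rows of [-7.4685  4.4264 16.2179] [-0.0204 -0.052  -0.092 ]
```

```bash
python3 drive.py '[[-7.47,4.43,16.2,-0.0204,-0.052,-0.092],[-7.47,4.43,16.2,-0.0204,-0.052,-0.092],[-7.47,4.43,16.2,-0.0204,-0.052,-0.092],[-7.47,4.43,16.2,-0.0204,-0.052,-0.092],[-7.47,4.43,16.2,-0.0204,-0.052,-0.092],[-7.47,4.43,16.2,-0.0204,-0.052,-0.092],[-7.47,4.43,16.2,-0.0204,-0.052,-0.092],[-7.47,4.43,16.2,-0.0204,-0.052,-0.092]]'
python3 drive.py '[[0,0,0,0,0,0],[0,0,0,0,0,0]]' | tail -3
python3 plan.py 434.6 -19.2 134 1.54 0.436
python3 - <<'E'
from over import *
a=np.array([-.4225,.0127,.906]); cr=np.array([454.5,-19.8,91.5])
for n in("scene","top"): cv2.imwrite(f"pics/k_{n}.png",robot.grab_frame(n)[:,:,::-1])
o=[]
for n,x,y in(("scene",335,215),("top",325,230)):
    im=cv2.resize(cv2.imread(f"pics/k_{n}.png")[y:y+50,x:x+50],None,fx=8,fy=8,interpolation=cv2.INTER_CUBIC)
    ob=robot.observe(); tip=ob["tool_pos"]+17*ob["ee_rot"][:,2]
    for P,c in((tip,(0,255,0)),(cr,(0,0,255)),(cr-41*a,(255,0,255))):
        q=(proj(n,P)[0]-(x,y)+.5)*8; cv2.circle(im,tuple(map(int,q)),3,c,-1)
    o.append(im)
cv2.imwrite("pics/k1.png",np.hstack(o))
E
```

```text
clock: 3.43
tool_pos: [428.6, -20.4, 141.9]
ee_rot: [[-0.916, 0.071, 0.394], [0.07, 0.997, -0.018], [-0.394, 0.012, -0.919]]
wrist_force: [-0.7, 1.1, 0.1]
gripper_width: -0.2
finger_force: 0.0
wrist_force: [0.6, -0.0, -0.4]
gripper_width: -0.1
finger_force: 0.0
at [429.3672 -20.4679 143.4513] j [-0.0862  0.2387  2.3588  0.1179  0.1408 -1.6882] clock 3.6
tool delta [-0.9761  1.5365 10.7239] rotvec [-0.0061 -0.0313 -0.0503]
1 rows of [-0.9761  1.5365 10.7239] [-0.0061 -0.0313 -0.0503]
rings tri crown [459.52 -19.49  77.72] [-0.27 -0.06  0.13  0.24]
rear [458.03 443.28 134.5 ] [-0.59 -0.12  0.42  0.55]
lamp [477.02 -20.9   -0.03] 
 [[ 0.05  1.2 ]
 [ 1.07 -1.63]
 [-0.58 -1.62]
 [-1.43  1.26]
 [ 0.06 -0.13]
 [ 0.65 -0.36]
 [ 0.01  0.38]
 [-0.32  0.61]]
hol [454.86 443.77  -0.18] 
 [[-0.46  0.97]
 [-1.4  -0.7 ]
 [ 0.46 -0.72]
 [ 1.71  0.68]
 [-0.08  0.14]
 [ 0.1   1.39]]
bun [ 475.23 -248.9 ] [-0.1   0.67 -2.16 -1.35  0.53]
```

View pics/k1.png

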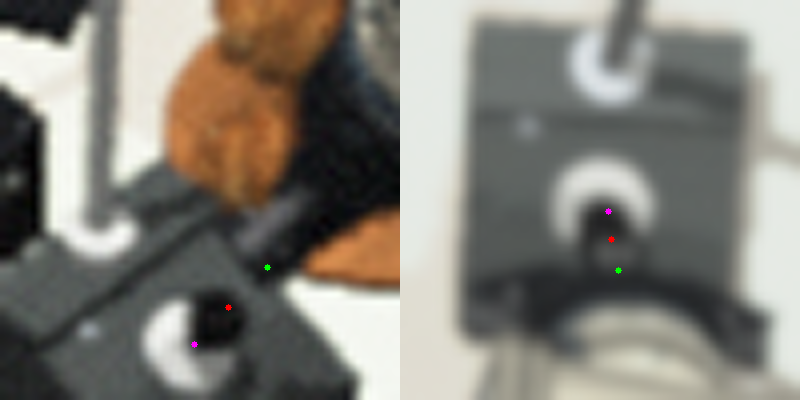

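The picture shows the closed tips just above the crown and in line with it: tip near (368,248) and crown (363,253) in the scene view. Time to push along the tool axis.

```bash
python3 drive.py '[[-1,1.5,9,0,0,-0.05],[0,0,9,0,0,0],[0,0,9,0,0,0],[0,0,8,0,0,0]]' | head -4
for i in 1; do python3 drive.py '[[0,0,4,0,0,0],[0,0,4,0,0,0],[0,0,0,0,0,0]]' | sed -n '1,4p'; done
python3 drive.py '[[0,0,4,0,0,0],[0,0,0,0,0,0]]' | sed -n '1,4p'
python3 drive.py '[[0,0,4,0,0,0],[0,0,0,0,0,0]]' | sed -n '1,4p'
python3 plan.py 434.6 -19.2 134 1.54 0.436
```

```text
clock: 4.03
tool_pos: [448.4, -20.4, 122.4]
ee_rot: [[-0.924, 0.031, 0.382], [0.027, 1.0, -0.014], [-0.383, -0.003, -0.924]]
wrist_force: [1.0, -1.1, -0.6]
clock: 4.28
tool_pos: [452.3, -20.9, 118.2]
ee_rot: [[-0.925, 0.029, 0.378], [0.026, 1.0, -0.014], [-0.378, -0.003, -0.926]]
wrist_force: [0.3, -0.1, -0.8]
clock: 4.45
tool_pos: [454.2, -21.1, 116.3]
ee_rot: [[-0.926, 0.029, 0.376], [0.026, 1.0, -0.013], [-0.376, -0.002, -0.927]]
wrist_force: [1.7, -0.1, -0.1]
clock: 4.62
tool_pos: [456.4, -21.3, 114.3]
ee_rot: [[-0.927, 0.028, 0.374], [0.026, 1.0, -0.013], [-0.374, -0.002, -0.928]]
wrist_force: [0.2, 0.3, -0.4]
at [456.3692 -21.2842 114.262 ] j [-0.0845  0.3461  2.3062  0.1773  0.1084 -1.7998] clock 4.6167
tool delta [ 12.8604   1.4236 -26.4653] rotvec [-0.0009 -0.053   0.0029]
1 rows of [ 12.8604   1.4236 -26.4653] [-0.0009 -0.053   0.0029]
```

The arm's joint 5 is at its lower limit at full tilt, so I'll push with a slightly smaller tilt and realign over the crown first.

```bash
python3 plan.py 445.3 -19.5 116.8 1.54 0.30 3
```

```text
at [456.3692 -21.2842 114.262 ] j [-0.0845  0.3461  2.3062  0.1773  0.1084 -1.7998] clock 4.6167
tool delta [ 9.3603  1.463  -6.5111] rotvec [-0.0011  0.083   0.0028]
3 rows of [ 3.1803  0.4855 -2.0835] [-0.0004  0.0277  0.0009]
```

```bash
python3 drive.py '[[0,0,-6,0,0.028,0],[3.2,0.5,0,0,0.028,0],[3.2,0.5,2,0,0.028,0],[3,0.5,-2,0,0,0],[0,0,0,0,0,0]]' | sed -n '1,4p'
python3 plan.py 445.3 -19.5 116.8 1.54 0.30 2
```

```text
clock: 5.03
tool_pos: [444.4, -19.3, 116.9]
ee_rot: [[-0.955, 0.028, 0.294], [0.026, 1.0, -0.01], [-0.294, -0.002, -0.956]]
wrist_force: [-0.5, 0.0, 0.6]
at [444.442  -19.2941 116.8913] j [-0.0784  0.3284  2.2807  0.0556  0.2342 -1.6734] clock 5.0333
tool delta [-0.7982 -0.1814  0.3419] rotvec [-0.0011 -0.0011  0.003 ]
2 rows of [-0.3991 -0.0905  0.171 ] [-0.0006 -0.0005  0.0015]
```

Now push along the knob axis.

```bash
python3 drive.py '[[-0.8,0,4,0,0,0],[-0.6,0,4,0,0,0],[0,0,0,0,0,0]]' | sed -n '1,4p'
python3 drive.py '[[-0.55,0,4,0,0,0],[0,0,0,0,0,0]]' | sed -n '1,4p'
python3 drive.py '[[-0.55,0,4,0,0,0],[0,0,0,0,0,0]]' | sed -n '1,4p'
python3 drive.py '[[-0.55,0,4,0,0,0],[0,0,0,0,0,0]]' | sed -n '1,4p'
```

```text
clock: 5.28
tool_pos: [448.8, -19.6, 109.0]
ee_rot: [[-0.955, 0.029, 0.294], [0.027, 1.0, -0.01], [-0.294, -0.002, -0.956]]
wrist_force: [-0.6, -1.2, 0.1]
clock: 5.45
tool_pos: [450.5, -19.6, 105.5]
ee_rot: [[-0.955, 0.028, 0.294], [0.027, 1.0, -0.01], [-0.294, -0.002, -0.956]]
wrist_force: [-1.7, -0.9, 4.4]
clock: 5.62
tool_pos: [452.1, -19.7, 101.9]
ee_rot: [[-0.955, 0.028, 0.294], [0.027, 1.0, -0.01], [-0.294, -0.002, -0.956]]
wrist_force: [-0.6, 0.5, 1.3]
clock: 5.78
tool_pos: [454.0, -19.7, 98.3]
ee_rot: [[-0.955, 0.028, 0.294], [0.027, 1.0, -0.01], [-0.294, -0.002, -0.956]]
wrist_force: [-0.6, -0.1, -0.2]
```

```bash
python3 drive.py '[[-0.55,0,4,0,0,0],[0,0,0,0,0,0]]' | sed -n '1,4p'
python3 drive.py '[[-0.3,0,2,0,0,0],[0,0,0,0,0,0]]' | sed -n '1,4p'
python3 drive.py '[[-0.3,0,2,0,0,0],[0,0,0,0,0,0]]' | sed -n '1,4p'
```

```text
clock: 5.95
tool_pos: [455.7, -19.8, 94.6]
ee_rot: [[-0.955, 0.028, 0.294], [0.027, 1.0, -0.01], [-0.294, -0.002, -0.956]]
wrist_force: [0.3, -0.1, 0.8]
clock: 6.12
tool_pos: [456.1, -19.8, 93.8]
ee_rot: [[-0.955, 0.028, 0.295], [0.027, 1.0, -0.01], [-0.295, -0.002, -0.956]]
wrist_force: [-9.5, -0.8, 20.1]
clock: 6.28
tool_pos: [456.2, -19.8, 93.4]
ee_rot: [[-0.955, 0.028, 0.296], [0.027, 1.0, -0.01], [-0.296, -0.002, -0.955]]
wrist_force: [-23.0, -0.2, 54.3]
```

The knob hit its hard stop at full travel with 54 N on the wrist, so the lamp is off. Backing away, then heading to the gun.

```bash
python3 drive.py '[[0,0,-5,0,0,0],[0,0,-20,0,0,0],[0,0,-30,0,0,0],[0,0,0,0,0,0]]' | sed -n '1,4p'
python3 plan.py 400 150 230 1.48 0
```

```text
clock: 6.62
tool_pos: [441.7, -19.3, 147.3]
ee_rot: [[-0.954, 0.028, 0.299], [0.026, 1.0, -0.011], [-0.299, -0.002, -0.954]]
wrist_force: [0.8, -0.9, 0.5]
at [441.6824 -19.3413 147.2652] j [-0.079   0.2489  2.2736  0.0415  0.3159 -1.6592] clock 6.6167
tool delta [ 19.4914 167.8955 -93.2209] rotvec [0.0072 0.3037 0.0622]
5 rows of [  6.9907  33.4093 -18.1719] [0.0014 0.0607 0.0124]
```

```bash
python3 drive.py '[[7,33.4,-18.2,0.0014,0.0607,0.0124],[7,33.4,-18.2,0.0014,0.0607,0.0124],[7,33.4,-18.2,0.0014,0.0607,0.0124],[7,33.4,-18.2,0.0014,0.0607,0.0124],[7,33.4,-18.2,0.0014,0.0607,0.0124],[0,0,0,0,0,0]]' 85 | sed -n '1,4p'
python3 plan.py 456.5 443.5 185 1.42 0
```

```text
clock: 7.12
tool_pos: [402.7, 155.2, 230.2]
ee_rot: [[-0.996, 0.088, -0.0], [0.088, 0.996, 0.005], [0.001, 0.005, -1.0]]
wrist_force: [1.1, -0.7, 1.2]
at [402.6631 155.2074 230.248 ] j [ 0.3374  0.1616  2.0556  0.0056  0.9232 -1.149 ] clock 7.1167
tool delta [-28.3746 291.6931  46.5666] rotvec [ 0.0046 -0.0009  0.063 ]
8 rows of [-2.5393 36.563   5.7492] [ 0.0006 -0.0001  0.0079]
```

```bash
python3 drive.py '[[-2.5,36.5,5.7,0,0,0.008],[-2.5,36.5,5.7,0,0,0.008],[-2.5,36.5,5.7,0,0,0.008],[-2.5,36.5,5.7,0,0,0.008],[-2.5,36.5,5.7,0,0,0.008],[-2.5,36.5,5.7,0,0,0.008],[-2.5,36.5,5.7,0,0,0.008],[-2.5,36.5,5.7,0,0,0.008]]' | sed -n '1,1p'
python3 drive.py '[[0,0,0,0,0,0],[0,0,0,0,0,0]]' | sed -n '1,4p'
python3 plan.py 456.5 443.5 185 1.42 0
cat > kin.py <<'E'
from scipy.optimize import least_squares
from scipy.spatial.transform import Rotation as Ro
import numpy as np
D=[([-1.2731,.4238,1.6306,0,1.0886,-.019],[194.54,-593.44,247.59]),([-.0944,-.011,2.1975,0,.9556,-.8863],[344.34,-20.64,248.16]),([-.0862,.2387,2.3588,.1179,.1408,-1.6882],[429.37,-20.47,143.45]),
([-.0845,.3461,2.3062,.1773,.1084,-1.7998],[456.37,-21.28,114.26]),([-.0784,.3284,2.2807,.0556,.2342,-1.6734],[444.44,-19.29,116.89]),([-.079,.2489,2.2736,.0415,.3159,-1.6592],[441.68,-19.34,147.27]),([.3374,.1616,2.0556,.0056,.9232,-1.149],[402.66,155.21,230.25])]
E=lambda a,t:Ro.from_euler(a,t).as_matrix()
def fk(j,q):
    d1,L1,L2,Lt,r0,e,off=q
    R=E("z",j[0]); A=E("y",j[1]); B=A@E("y",j[2]); W=B@E("z",j[3])@E("y",j[4])
    return R@(np.array([r0,off,d1])+A@[0,0,L1]+B@[e,0,L2]+W@[0,0,Lt]), R@W@E("z",j[5]+np.pi/2)
def FIT():
    q=least_squares(lambda q:np.concatenate([fk(j,q)[0]-p for j,p in D]),[150,590,430,250,0,0,12]); return q.x,q.fun
if __name__=="__main__":
    np.set_printoptions(precision=2,suppress=True); q,f=FIT(); print(q,abs(f).max())
    print(fk(D[3][0],q)[1])
    lo=np.array([-3,-.9,.09,-1.31,.11,-2.54]);hi=-lo;hi=np.array([3,2.11,2.58,4.45,2.69,2.54])
    bt=np.array([475,-248,61.])
    for psi in np.radians([30,62,90,110,130]):
      for t in(.5,.6,.7,.85):
        G=E("z",psi-np.pi/2)@E("y",-t); T=G*[-1,1,-1]; P=bt+203*G[:,2]
        best=min((least_squares(lambda j:np.r_[(fk(j,q)[0]-P)/100,(fk(j,q)[1]-T).ravel()],np.clip(x0,lo+.01,hi-.01),bounds=(lo,hi)) for x0 in ([-.5,.2,2.2,0,.3,-1.6],[-.5,.2,2.2,3.1,.3,1.5],[-.5,.2,2.2,1.6,.3,0],[-.5,.2,2.2,-1,.4,-.7])),key=lambda r:r.cost)
        print("psi",round(psi,2),"t",t,"cost %.5f"%best.cost,best.x)
E
python3 kin.py
```

```text
clock: 7.78
clock: 7.95
tool_pos: [453.6, 438.5, 179.3]
ee_rot: [[-0.988, 0.152, -0.006], [0.152, 0.988, -0.001], [0.006, -0.001, -1.0]]
wrist_force: [0.9, 0.2, -0.9]
at [453.6263 438.5007 179.3031] j [ 0.748   0.5145  1.6606  0.0042  0.9711 -0.6727] clock 7.95
tool delta [-2.0494  5.3693 -5.7163] rotvec [-0.0015 -0.0056 -0.0017]
1 rows of [-2.0494  5.3693 -5.7163] [-0.0015 -0.0056 -0.0017]
[312.04 563.12 484.76 283.82   0.04  77.39  11.91] 0.020339843575133187
[[-0.93  0.03  0.37]
 [ 0.03  1.   -0.01]
 [-0.37 -0.   -0.93]]
psi 0.52 t 0.5 cost 0.00000 [-0.16  0.1   2.21 -0.7   0.62 -0.15]
psi 0.52 t 0.6 cost 0.00000 [-0.06  0.12  2.28 -0.96  0.61  0.18]
psi 0.52 t 0.7 cost 0.00000 [ 0.04  0.16  2.34 -1.21  0.66  0.52]
psi 0.52 t 0.85 cost 0.00679 [ 0.18  0.27  2.36 -1.31  0.8   0.79]
psi 1.08 t 0.5 cost 0.00000 [-0.51  0.    2.32  0.04  0.32 -1.63]
psi 1.08 t 0.6 cost 0.00000 [-0.52 -0.01  2.42  0.13  0.13 -1.72]
psi 1.08 t 0.7 cost 0.00008 [-0.53  0.02  2.52  2.9   0.11  1.78]
psi 1.08 t 0.85 cost 0.01683 [-0.52  0.07  2.58  3.06  0.25  1.63]
psi 1.57 t 0.5 cost 0.01857 [-0.73  0.06  2.22  0.4   0.55 -2.54]
psi 1.57 t 0.6 cost 0.02048 [-0.98  0.12  2.39  1.34  0.57  2.54]
psi 1.57 t 0.7 cost 0.00077 [-1.05  0.14  2.4   1.31  0.63  2.54]
psi 1.57 t 0.85 cost 0.00000 [-1.2   0.26  2.46  1.54  0.78  2.14]
psi 1.92 t 0.5 cost 0.04107 [-1.02  0.2   2.19  0.97  0.79  2.54]
psi 1.92 t 0.6 cost 0.00957 [-1.08  0.23  2.19  0.96  0.85  2.54]
psi 1.92 t 0.7 cost 0.00000 [-1.13  0.27  2.18  0.97  0.9   2.53]
psi 1.92 t 0.85 cost 0.00000 [-1.26  0.38  2.21  1.11  0.99  2.25]
psi 2.27 t 0.5 cost 0.01188 [-1.    0.3   1.98  0.69  1.02  2.54]
psi 2.27 t 0.6 cost 0.00034 [-1.04  0.34  1.96  0.7   1.07  2.54]
psi 2.27 t 0.7 cost 0.00000 [-1.11  0.4   1.96  0.77  1.12  2.44]
psi 2.27 t 0.85 cost 0.00000 [-1.21  0.5   1.95  0.86  1.21  2.27]
```

The kinematic fit is exact (0.02 mm), and a tilt of about 0.55 rad over the bun is reachable. Descending on the gun.

```bash
python3 drive.py '[[-2,5.4,10,0,-0.006,0],[0,0,18,0,0,0],[0,0,18,0,0,0],[0,0,12,0,0,0],[0,0,6.3,0,0,0],[0,0,0,0,0,0]]' | sed -n '1,4p'
python3 drive.py '[[0,0,0,0,0,0],[0,0,0,0,0,0],[0,0,0,0,0,0],[0,0,0,0,0,0],[0,0,0,0,0,0]]' 20 
python3 drive.py '[[0,0,0,0,0,0],[0,0,0,0,0,0]]' 20
```

```text
clock: 8.45
tool_pos: [456.1, 441.1, 115.3]
ee_rot: [[-0.988, 0.155, -0.001], [0.155, 0.988, -0.003], [0.0, -0.003, -1.0]]
wrist_force: [-0.2, -0.0, -0.4]
clock: 8.87
tool_pos: [457.3, 443.1, 118.2]
ee_rot: [[-0.988, 0.154, 0.003], [0.154, 0.988, 0.001], [-0.003, 0.002, -1.0]]
wrist_force: [0.0, -0.7, 5.2]
gripper_width: 35.1
finger_force: 59.7
clock: 9.03
tool_pos: [457.3, 443.1, 118.2]
ee_rot: [[-0.988, 0.154, 0.003], [0.154, 0.988, 0.001], [-0.003, 0.001, -1.0]]
wrist_force: [-0.8, -0.6, 6.8]
gripper_width: 35.6
finger_force: 60.0
```

```bash
python3 -c "
from rig import robot
o=robot.observe();print(repr(o))" > grasp_pose.txt
python3 drive.py '[[0,0,-6,0,0,0],[0,0,-12,0,0,0],[0,0,-16,0,0,0],[0,0,-16,0,0,0],[0,0,-20,0,0,0],[0,0,-25,0,0,0],[0,0,-20,0,0,0],[0,0,0,0,0,0]]'
grep -A3 tool_pos grasp_pose.txt; python3 plan.py 400 250 300 1.4 0
```

```text
clock: 9.7
tool_pos: [458.2, 444.2, 237.4]
ee_rot: [[-0.988, 0.154, 0.007], [0.154, 0.988, 0.005], [-0.006, 0.006, -1.0]]
wrist_force: [0.8, 0.7, -1.3]
gripper_width: 35.6
finger_force: 59.5
       -5.42666030e-02, -4.23077217e-03]), 'tool_pos': array([457.34180927, 443.14306454, 118.20781449]), 'ee_rot': array([[-0.98809138,  0.15384018,  0.00293808],
       [ 0.15384378,  0.98809464,  0.00103964],
       [-0.00274316,  0.00147926, -0.99999514]]), 'wrist_force': array([-0.83213625, -0.5977003 ,  6.77812466]), 'wrist_torque': array([-0.03998333, -0.02035049,  0.01658723]), 'finger_force': 59.95671272277832, 'gripper_width': 35.61209039560642}
at [458.1633 444.1973 237.3609] j [ 0.7518  0.4508  1.6134 -0.0013  1.0692 -0.664 ] clock 9.7
tool delta [  27.2233 -200.4655  -63.9663] rotvec [0.0058 0.006  0.0164]
6 rows of [  4.3355 -33.4674 -10.5685] [0.001  0.001  0.0027]
```

```bash
python3 drive.py '[[4.3,-33.5,-10.6,0.001,0.001,0.003],[4.3,-33.5,-10.6,0.001,0.001,0.003],[4.3,-33.5,-10.6,0.001,0.001,0.003],[4.3,-33.5,-10.6,0.001,0.001,0.003],[4.3,-33.5,-10.6,0.001,0.001,0.003],[4.3,-33.5,-10.6,0.001,0.001,0.003]]' | sed -n '1,2p'
python3 plan.py 375 0 290 1.25 0
python3 - <<'E'
from kin import *
np.set_printoptions(precision=2,suppress=True); q,f=FIT()
lo=np.array([-3,-.9,.09,-1.31,.11,-2.54]);hi=np.array([3,2.11,2.58,4.45,2.69,2.54])
x=[-.3,.1,2.2,0,.8,-1.4]
A=np.array([380,-150,290,1.08,0]);
for psi,t in((.95,.55),(1.0,.5),(.85,.55)):
  G=E("z",psi-np.pi/2)@E("y",-t);Bp=np.r_[np.array([475,-248,61])+206*G[:,2],psi,t];print("target",Bp)
  for s in np.linspace(0,1,5):
    c=A+(Bp-A)*s;G=E("z",c[3]-np.pi/2)@E("y",-c[4]);T=G*[-1,1,-1]
    r=least_squares(lambda j:np.r_[(fk(j,q)[0]-c[:3])/100,(fk(j,q)[1]-T).ravel()],x,bounds=(lo,hi));print(s,"%.5f"%r.cost,r.x)
E
```

```text
clock: 10.2
tool_pos: [397.4, 246.8, 296.0]
at [397.4194 246.8018 295.9605] j [ 0.5314  0.1326  1.9131 -0.0021  1.105  -0.8661] clock 10.2
tool delta [ -20.2753 -246.9409    7.6411] rotvec [-0.0077 -0.0052  0.1485]
7 rows of [ -5.1359 -35.0568   0.9833] [-0.0011 -0.0007  0.0212]
target [ 387.42 -185.37  236.62    0.95    0.55]
0.0 0.00000 [-0.41  0.04  2.04 -0.    1.07 -1.49]
0.25 0.00000 [-0.41  0.    2.11 -0.02  0.89 -1.45]
0.5 0.00000 [-0.41 -0.02  2.2  -0.06  0.7  -1.39]
0.75 0.00000 [-0.41 -0.03  2.28 -0.15  0.49 -1.27]
1.0 0.00000 [-0.4  -0.01  2.36 -0.44  0.27 -0.95]
target [ 391.89 -194.64  241.78    1.      0.5 ]
0.0 0.00000 [-0.41  0.04  2.04 -0.    1.07 -1.49]
0.25 0.00000 [-0.42  0.01  2.1  -0.01  0.91 -1.47]
0.5 0.00000 [-0.43 -0.01  2.17 -0.04  0.73 -1.45]
0.75 0.00000 [-0.44 -0.02  2.25 -0.08  0.54 -1.4 ]
1.0 0.00000 [-0.45 -0.01  2.32 -0.17  0.34 -1.3 ]
target [ 394.11 -176.94  236.62    0.85    0.55]
0.0 0.00000 [-0.41  0.04  2.04 -0.    1.07 -1.49]
0.25 0.00000 [-0.4   0.    2.11 -0.03  0.89 -1.41]
0.5 0.00000 [-0.39 -0.02  2.19 -0.09  0.7  -1.29]
0.75 0.00000 [-0.36 -0.02  2.27 -0.25  0.51 -1.07]
1.0 0.00000 [-0.31  0.01  2.35 -0.66  0.34 -0.59]
```

```bash
python3 drive.py '[[-5.1,-35,1,-0.001,-0.001,0.0212],[-5.1,-35,1,-0.001,-0.001,0.0212],[-5.1,-35,1,-0.001,-0.001,0.0212],[-5.1,-35,1,-0.001,-0.001,0.0212],[-5.1,-35,1,-0.001,-0.001,0.0212],[-5.1,-35,1,-0.001,-0.001,0.0212],[-5.1,-35,1,-0.001,-0.001,0.0212]]' | sed -n '1,2p'
python3 plan.py 380 -150 290 1.08 0
```

```text
clock: 10.78
tool_pos: [375.1, 0.7, 289.7]
at [375.0577   0.74   289.6591] j [-0.0296 -0.0236  2.0975 -0.0002  1.0652 -1.2787] clock 10.7833
tool delta [ -52.3345 -141.4501   -0.2897] rotvec [0.0008 0.0024 0.1692]
4 rows of [-15.3167 -34.5003  -0.0747] [0.0002 0.0006 0.0423]
```

```bash
python3 drive.py '[[-15.3,-34.5,0,0,0,0.0423],[-15.3,-34.5,0,0,0,0.0423],[-15.3,-34.5,0,0,0,0.0423],[-15.3,-34.5,0,0,0,0.0423],[0,0,0,0,0,0],[0,0,0,0,0,0]]' | sed -n '1,6p'
python3 plan.py 387.4 -185.4 236.6 0.95 0.55 8
```

```text
clock: 11.28
tool_pos: [380.3, -150.1, 289.6]
ee_rot: [[-0.88, 0.475, 0.002], [0.475, 0.88, 0.0], [-0.002, 0.001, -1.0]]
wrist_force: [-0.3, 0.8, -1.4]
gripper_width: 35.1
finger_force: 60.4
at [ 380.3357 -150.0505  289.5654] j [-0.4056  0.0367  2.0368  0.0011  1.0664 -1.4822] clock 11.2833
tool delta [-22.9204 -27.8178  52.9684] rotvec [ 0.0359 -0.5478  0.1226]
8 rows of [-1.4054 -3.2372  7.2667] [ 0.0045 -0.0685  0.0153]
```

```bash
python3 drive.py '[[-1.4,-3.2,7.3,0.0045,-0.0685,0.0153],[-1.4,-3.2,7.3,0.0045,-0.0685,0.0153],[-1.4,-3.2,7.3,0.0045,-0.0685,0.0153],[-1.4,-3.2,7.3,0.0045,-0.0685,0.0153],[-1.4,-3.2,7.3,0.0045,-0.0685,0.0153],[-1.4,-3.2,7.3,0.0045,-0.0685,0.0153],[-1.4,-3.2,7.3,0.0045,-0.0685,0.0153],[-1.4,-3.2,7.3,0.0045,-0.0685,0.0153]]' | sed -n '1,4p'
python3 drive.py '[[0,0,0,0,0,0],[0,0,0,0,0,0],[0,0,0,0,0,0]]' | sed -n '1,6p'
python3 plan.py 387.4 -185.4 236.6 0.95 0.55 1
cat > look.py <<'E'
from vis import *
ob=robot.observe(); R=ob["ee_rot"]; G=R*[-1,1,-1]; lens=ob["tool_pos"]-106.2*G[:,2]
bt=np.array([475,-248,61.]); print("lens",lens,"bun_top in gun",G.T@(bt-lens))
o=[]
def gl(p): return lens+G@np.array(p,float)
for n,x,y in(("scene",350,165),("top",375,215)):
    im=robot.grab_frame(n)[:,:,::-1]; cv2.imwrite(f"pics/b_{n}.png",im)
    im=cv2.convertScaleAbs(cv2.resize(im[y:y+80,x:x+66],None,fx=6,fy=6,interpolation=cv2.INTER_CUBIC),alpha=1.6)
    px=lambda P:tuple(map(int,(proj(n,P)[0]-(x,y)+.5)*6))
    cv2.circle(im,px(bt),3,(0,0,255),-1); cv2.line(im,px(lens),px(bt),(0,255,0),1)
    cv2.polylines(im,[np.array([px(gl((17*np.cos(a),17*np.sin(a),0))) for a in np.linspace(0,6.28,24)])],True,(255,255,0))
    for z in(32,125): cv2.polylines(im,[np.array([px(gl((sx*22,sy*18,z))) for sx,sy in((1,1),(1,-1),(-1,-1),(-1,1))])],True,(255,0,255))
    for dx in(-1,1): cv2.circle(im,px(bt+[dx*38,0,-30]),2,(255,255,0),-1); cv2.circle(im,px(bt+[0,dx*39,-30]),2,(255,255,0),-1)
    o.append(im)
cv2.imwrite("pics/aim.png",np.hstack(o))
E
python3 look.py
```

```text
clock: 11.95
tool_pos: [388.0, -181.7, 236.5]
ee_rot: [[-0.696, 0.576, 0.428], [0.491, 0.818, -0.3], [-0.523, 0.001, -0.852]]
wrist_force: [-0.2, -2.4, -3.1]
clock: 12.2
tool_pos: [388.9, -183.0, 237.4]
ee_rot: [[-0.698, 0.576, 0.425], [0.492, 0.817, -0.301], [-0.521, -0.001, -0.854]]
wrist_force: [0.6, -0.1, -1.8]
gripper_width: 35.2
finger_force: 60.5
at [ 388.8839 -182.9865  237.3681] j [-0.3908 -0.0102  2.3593 -0.432   0.2809 -0.9626] clock 12.2
tool delta [ 0.2489 -2.8269  0.7507] rotvec [ 0.0027 -0.0025  0.0061]
1 rows of [ 0.2489 -2.8269  0.7507] [ 0.0027 -0.0025  0.0061]
lens [ 434.01953927 -214.912537    146.69311868] bun_top in gun [   0.26414628   -3.34813466 -100.52964329]
```

View pics/aim.png

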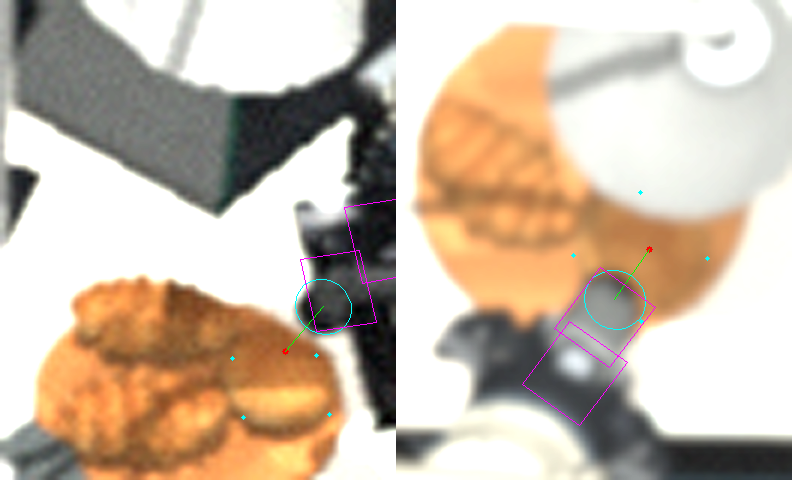

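In the aim picture the projected lens circle lies on the real nose in both views, and the green line ends on the bun, which sits slightly further right and down than modelled. I'll nudge 2–5 mm towards the refined centre and hold.

```bash
python3 drive.py '[[-1.2,-2.6,0,0,0,0],[-1.2,-2.6,0,0,0,0],[0,0,0,0,0,0],[0,0,0,0,0,0],[0,0,0,0,0,0],[0,0,0,0,0,0]]' | sed -n '1,3p'
python3 drive.py '[[0,0,0,0,0,0],[0,0,0,0,0,0],[0,0,0,0,0,0],[0,0,0,0,0,0],[0,0,0,0,0,0],[0,0,0,0,0,0],[0,0,0,0,0,0],[0,0,0,0,0,0]]' | sed -n '1,2p'
python3 drive.py '[[0,0,0,0,0,0],[0,0,0,0,0,0],[0,0,0,0,0,0],[0,0,0,0,0,0],[0,0,0,0,0,0],[0,0,0,0,0,0],[0,0,0,0,0,0],[0,0,0,0,0,0]]' | sed -n '1,2p'
python3 drive.py '[[0,0,0,0,0,0],[0,0,0,0,0,0],[0,0,0,0,0,0],[0,0,0,0,0,0],[0,0,0,0,0,0],[0,0,0,0,0,0]]' | sed -n '1,6p'
python3 plan.py 380 -150 290 1.08 0 8
python3 - <<'E'
import numpy as np
from rig import robot
o=robot.observe();G=o["ee_rot"]*[-1,1,-1];l=o["tool_pos"]-106.2*G[:,2]
for b in((475,-248,61),(476,-251,61)):print(G.T@(np.array(b)-l))
E
```

```text
clock: 12.8
tool_pos: [387.3, -189.0, 238.4]
ee_rot: [[-0.696, 0.578, 0.426], [0.493, 0.816, -0.302], [-0.522, -0.001, -0.853]]
clock: 13.47
tool_pos: [387.1, -189.0, 238.3]
clock: 14.13
tool_pos: [387.1, -189.0, 238.3]
clock: 14.63
tool_pos: [387.1, -189.0, 238.3]
ee_rot: [[-0.696, 0.578, 0.426], [0.493, 0.816, -0.302], [-0.522, -0.001, -0.853]]
wrist_force: [-1.0, -0.4, -3.5]
gripper_width: 35.7
finger_force: 60.5
at [ 387.1345 -189.0363  238.2931] j [-0.4117 -0.0116  2.3582 -0.4008  0.2763 -1.0091] clock 14.6333
tool delta [ -2.7824  27.704  -58.9328] rotvec [-0.035   0.5482 -0.1219]
8 rows of [ 1.2396  3.582  -7.2874] [-0.0044  0.0685 -0.0152]
[  -2.27142116    2.76098831 -100.23919836]
[-9.71388623e-02  8.90219834e-01 -1.01570634e+02]
```

Held about 2 s, steady and centred. Now back along the same route to the holster.

```bash
python3 drive.py '[[1.2,3.6,-7.3,-0.0044,0.0685,-0.0152],[1.2,3.6,-7.3,-0.0044,0.0685,-0.0152],[1.2,3.6,-7.3,-0.0044,0.0685,-0.0152],[1.2,3.6,-7.3,-0.0044,0.0685,-0.0152],[1.2,3.6,-7.3,-0.0044,0.0685,-0.0152],[1.2,3.6,-7.3,-0.0044,0.0685,-0.0152],[1.2,3.6,-7.3,-0.0044,0.0685,-0.0152],[1.2,3.6,-7.3,-0.0044,0.0685,-0.0152]]' | sed -n '1,2p'
python3 plan.py 375 0 290 1.25 0 5
```

```text
clock: 15.3
tool_pos: [380.4, -149.9, 290.9]
at [ 380.4367 -149.8632  290.8727] j [-0.4049  0.0368  2.0334  0.0009  1.0734 -1.4861] clock 15.3
tool delta [ 75.3392 129.6614   1.1123] rotvec [ 0.0008 -0.002  -0.1693]
5 rows of [13.2937 26.9235  0.2021] [ 0.0002 -0.0004 -0.0339]
```

```bash
python3 drive.py '[[12,28,0,0,0,-0.034],[12,28,0,0,0,-0.034],[12,28,0,0,0,-0.034],[12,28,0,0,0,-0.034],[12,28,0,0,0,-0.034]]' | sed -n '1,2p'
python3 plan.py 397 247 296 1.4 0 7
```

```text
clock: 15.72
tool_pos: [383.2, 3.3, 290.3]
at [383.2191   3.3217 290.3078] j [-0.0224 -0.0092  2.0818  0.0001  1.0677 -1.2734] clock 15.7167
tool delta [ 63.5314 235.6545  -5.67  ] rotvec [ 0.0003  0.0013 -0.1491]
7 rows of [ 6.9149 34.2066 -0.8102] [ 0.      0.0002 -0.0213]
```

```bash
python3 drive.py '[[6.9,34.2,-0.8,0,0,-0.0213],[6.9,34.2,-0.8,0,0,-0.0213],[6.9,34.2,-0.8,0,0,-0.0213],[6.9,34.2,-0.8,0,0,-0.0213],[6.9,34.2,-0.8,0,0,-0.0213],[6.9,34.2,-0.8,0,0,-0.0213],[6.9,34.2,-0.8,0,0,-0.0213]]' | sed -n '1,2p'
python3 plan.py 457.3 443.1 215 1.4164 0.003 6
```

```text
clock: 16.3
tool_pos: [397.2, 247.7, 295.9]
at [397.1533 247.6541 295.8981] j [ 0.5323  0.1282  1.9184 -0.0004  1.0938 -0.8678] clock 16.3
tool delta [-26.019  202.7717  81.0424] rotvec [ 0.0005 -0.0018 -0.0161]
6 rows of [-4.5529 33.7688 13.503 ] [ 0.0001 -0.0003 -0.0027]
```

```bash
python3 drive.py '[[-4.5,33.8,13.5,0,0,-0.0027],[-4.5,33.8,13.5,0,0,-0.0027],[-4.5,33.8,13.5,0,0,-0.0027],[-4.5,33.8,13.5,0,0,-0.0027],[-4.5,33.8,13.5,0,0,-0.0027],[-4.5,33.8,13.5,0,0,-0.0027],[0,0,0,0,0,0],[0,0,0,0,0,0]]' | sed -n '1,2p'
python3 plan.py 457.3 443.1 180 1.4164 0.003 2
```

```text
clock: 16.97
tool_pos: [456.9, 442.4, 212.8]
at [456.8784 442.373  212.8263] j [ 0.7507  0.4796  1.6295 -0.0004  1.0345 -0.6661] clock 16.9667
tool delta [-0.3382  0.8418 32.8245] rotvec [-0.0018 -0.004   0.0006]
2 rows of [-0.1526  0.4136 16.4126] [-0.0009 -0.002   0.0003]
```

```bash
python3 drive.py '[[-0.2,0.4,16,0,-0.002,0],[-0.2,0.4,16,0,-0.002,0],[0,0,0,0,0,0],[0,0,0,0,0,0]]' | sed -n '1,4p'
python3 drive.py '[[0,0,8,0,0,0],[0,0,8,0,0,0],[0,0,8,0,0,0],[0,0,0,0,0,0]]' | sed -n '1,4p'
python3 drive.py '[[0,0,8,0,0,0],[0,0,8,0,0,0],[0,0,0,0,0,0]]' | sed -n '1,4p'
python3 plan.py 457.3 443.1 119 1.4164 0.003 2
```

```text
clock: 17.3
tool_pos: [457.4, 440.9, 182.8]
ee_rot: [[-0.988, 0.156, 0.003], [0.156, 0.988, -0.002], [-0.003, -0.001, -1.0]]
wrist_force: [0.7, 0.0, -1.4]
clock: 17.63
tool_pos: [457.2, 441.2, 157.3]
ee_rot: [[-0.988, 0.155, 0.002], [0.155, 0.988, -0.002], [-0.003, -0.002, -1.0]]
wrist_force: [-0.4, -1.1, -2.3]
clock: 17.88
tool_pos: [457.2, 441.3, 141.0]
ee_rot: [[-0.988, 0.155, 0.002], [0.155, 0.988, -0.002], [-0.003, -0.002, -1.0]]
wrist_force: [-1.0, -0.5, -2.2]
at [457.1973 441.3171 140.9977] j [ 0.7505  0.5688  1.6718 -0.0043  0.9008 -0.662 ] clock 17.8833
tool delta [ 0.2346  1.8199 21.9936] rotvec [-0.0019 -0.0003 -0.0012]
2 rows of [ 0.1178  0.9046 10.9972] [-0.001  -0.0001 -0.0006]
```

```bash
python3 drive.py '[[0.1,1.8,6,0,0,0],[0,0,6,0,0,0],[0,0,5,0,0,0],[0,0,3,0,0,0],[0,0,0,0,0,0]]' | sed -n '1,4p'
python3 drive.py '[[0,0,1.5,0,0,0],[0,0,0,0,0,0]]' | sed -n '1,4p'
```

```text
clock: 18.3
tool_pos: [457.8, 443.4, 121.9]
ee_rot: [[-0.988, 0.155, 0.003], [0.155, 0.988, -0.002], [-0.003, -0.001, -1.0]]
wrist_force: [-0.7, -0.3, -1.8]
clock: 18.47
tool_pos: [458.3, 443.8, 121.3]
ee_rot: [[-0.988, 0.155, 0.004], [0.155, 0.988, -0.0], [-0.004, 0.0, -1.0]]
wrist_force: [-0.1, 0.0, -2.3]
```

```bash
python3 drive.py '[[0,0,1.5,0,0,0],[0,0,0,0,0,0],[0,0,0,0,0,0]]' | sed -n '1,4p'
python3 drive.py '[[0,0,1,0,0,0],[0,0,0,0,0,0],[0,0,0,0,0,0]]' | sed -n '1,4p'
python3 drive.py '[[0,0,1,0,0,0],[0,0,0,0,0,0],[0,0,0,0,0,0]]' | sed -n '1,4p'
```

```text
clock: 18.72
tool_pos: [458.3, 443.8, 120.0]
ee_rot: [[-0.988, 0.155, 0.004], [0.155, 0.988, -0.0], [-0.004, 0.0, -1.0]]
wrist_force: [-1.2, 0.5, -2.3]
clock: 18.97
tool_pos: [458.2, 443.8, 118.9]
ee_rot: [[-0.988, 0.155, 0.004], [0.155, 0.988, -0.001], [-0.004, 0.0, -1.0]]
wrist_force: [0.4, 0.2, -2.4]
clock: 19.22
tool_pos: [458.5, 443.9, 118.2]
ee_rot: [[-0.988, 0.155, 0.005], [0.155, 0.988, -0.0], [-0.005, 0.001, -1.0]]
wrist_force: [0.4, 0.3, 0.7]
```

The lens touches the floor at the same height as before. Releasing and lifting.

```bash
python3 drive.py '[[0,0,0,0,0,0],[0,0,0,0,0,0],[0,0,0,0,0,0],[0,0,0,0,0,0]]' 85 | tail -4
python3 drive.py '[[0,0,-10,0,0,0],[0,0,-20,0,0,0],[0,0,-30,0,0,0],[0,0,-30,0,0,0],[0,0,-30,0,0,0]]' | sed -n '1,2p'
python3 plan.py 400 150 230 1.48 0
python3 - <<'E'
from kin import *
np.set_printoptions(precision=3,suppress=True); q,f=FIT()
lo=np.array([-3,-.9,.09,-1.31,.11,-2.54]);hi=np.array([3,2.11,2.58,4.45,2.69,2.54])
a=np.array([-.4225,.0127,.906]);ci=np.array([460.8,-19.8,78.2])
for psi in(1.54,1.2,.9,0,-.0):
 for t in(.436,.40,.35):
  for s in(0,60):
    G=E("z",psi-np.pi/2)@E("y",-t)
    if psi<=0: G=E("z",-.03)@E("y",-t)@E("z",np.pi/2*(-1))
    T=G*[-1,1,-1]; c=ci+(6+s)*G[:,2]
    r=min((least_squares(lambda j:np.r_[(fk(j,q)[0]-c)/100,(fk(j,q)[1]-T).ravel()],x,bounds=(lo,hi)) for x in([-.1,.3,2.3,0.05,.3,-1.6],[-.1,.3,2.3,.1,.3,0],[-.1,.3,2.3,3.,.3,1.5])),key=lambda r:r.cost);print(psi,t,s,"%.5f"%r.cost,r.x)
E
```

```text
ee_rot: [[-0.988, 0.155, 0.004], [0.155, 0.988, -0.001], [-0.004, 0.0, -1.0]]
wrist_force: [0.2, 1.0, 0.7]
gripper_width: 81.5
finger_force: 0.0
clock: 19.97
tool_pos: [457.5, 443.7, 239.8]
at [457.5424 443.7412 239.7525] j [ 0.7529  0.4494  1.6096 -0.0037  1.08   -0.6605] clock 19.9667
tool delta [  11.3486 -299.1112    9.6846] rotvec [-0.0001  0.0042 -0.0649]
8 rows of [  2.4771 -37.3401   1.2126] [-0.      0.0005 -0.0081]
1.54 0.436 0 0.00034 [-0.086  0.445  2.351  2.897  0.11   1.765]
1.54 0.436 60 0.00038 [-0.091  0.257  2.362  0.271  0.11  -1.895]
1.54 0.4 0 0.00279 [-0.094  0.447  2.35   2.776  0.11   1.878]
1.54 0.4 60 0.00000 [-0.085  0.258  2.347  0.152  0.139 -1.771]
1.54 0.35 0 0.00046 [-0.082  0.425  2.279  0.185  0.11  -1.803]
1.54 0.35 60 0.00000 [-0.082  0.259  2.312  0.08   0.222 -1.697]
1.2 0.436 0 0.00007 [0.035 0.446 2.328 4.45  0.171 0.636]
1.2 0.436 60 0.00000 [ 0.067  0.272  2.35  -0.988  0.216 -0.192]
1.2 0.4 0 0.00006 [ 0.025  0.437  2.3   -1.31   0.154  0.104]
1.2 0.4 60 0.00000 [ 0.053  0.269  2.327 -0.742  0.239 -0.449]
1.2 0.35 0 0.00000 [ 0.012  0.433  2
[... 527 characters left out ...]
2.54 ]
0 0.436 60 0.00037 [-0.091  0.257  2.362  0.277  0.11  -0.331]
0 0.4 0 0.00460 [-0.105  0.423  2.285  0.549  0.11  -0.618]
0 0.4 60 0.00000 [-0.085  0.258  2.347  0.155  0.139 -0.205]
0 0.35 0 0.00046 [-0.082  0.425  2.279  0.189  0.11  -0.237]
0 0.35 60 0.00000 [-0.082  0.259  2.312  0.081  0.222 -0.129]
-0.0 0.436 0 0.00121 [-0.113  0.442  2.345  2.464  0.11  -2.54 ]
-0.0 0.436 60 0.00037 [-0.091  0.257  2.362  0.277  0.11  -0.331]
-0.0 0.4 0 0.00460 [-0.105  0.423  2.285  0.549  0.11  -0.618]
-0.0 0.4 60 0.00000 [-0.085  0.258  2.347  0.155  0.139 -0.205]
-0.0 0.35 0 0.00046 [-0.082  0.425  2.279  0.189  0.11  -0.237]
-0.0 0.35 60 0.00000 [-0.082  0.259  2.312  0.081  0.222 -0.129]
```

```bash
python3 drive.py '[[2.5,-37.3,1.2,0,0,-0.008],[2.5,-37.3,1.2,0,0,-0.008],[2.5,-37.3,1.2,0,0,-0.008],[2.5,-37.3,1.2,0,0,-0.008],[2.5,-37.3,1.2,0,0,-0.008],[2.5,-37.3,1.2,0,0,-0.008],[2.5,-37.3,1.2,0,0,-0.008],[2.5,-37.3,1.2,0,0,-0.008]]' 50 | sed -n '1,2p'
python3 - <<'E'
from kin import *
np.set_printoptions(precision=3,suppress=True); q,f=FIT()
lo=np.array([-3,-.9,.09,-1.31,.11,-2.54]);hi=np.array([3,2.11,2.58,4.45,2.69,2.54])
a=np.array([-.4225,.0127,.906]);c0=np.array([464.5,-20,75.7])
for t in(.30,.28,.25):
  for s in(0,15,45):
    T=(E("z",-.03)@E("y",-t))*[-1,1,-1]; c=c0+s*a
    r=least_squares(lambda j:np.r_[(fk(j,q)[0]-c)/100,(fk(j,q)[1]-T).ravel()],[-.1,.3,2.3,0.05,.3,-1.6],bounds=(lo,hi));print(t,s,"%.5f"%r.cost,r.x)
E
python3 plan.py 445.5 -19.5 116.5 1.54 0.28
```

```text
clock: 20.63
tool_pos: [399.3, 149.0, 228.9]
0.3 0 0.00000 [-0.077  0.451  2.253  0.101  0.138 -1.716]
0.3 15 0.00000 [-0.078  0.412  2.263  0.085  0.168 -1.7  ]
0.3 45 0.00000 [-0.08   0.33   2.279  0.064  0.233 -1.68 ]
0.28 0 0.00000 [-0.076  0.451  2.241  0.076  0.17  -1.69 ]
0.28 15 0.00000 [-0.077  0.412  2.251  0.066  0.199 -1.681]
0.28 45 0.00000 [-0.079  0.332  2.268  0.052  0.263 -1.668]
0.25 0 0.00000 [-0.076  0.452  2.224  0.052  0.216 -1.666]
0.25 15 0.00000 [-0.076  0.413  2.234  0.047  0.245 -1.661]
0.25 45 0.00000 [-0.078  0.335  2.25   0.039  0.307 -1.654]
at [399.3352 149.0265 228.9139] j [ 0.3305  0.154   2.0691 -0.0024  0.9134 -1.148 ] clock 20.6333
tool delta [ -60.6337 -163.6853  112.694 ] rotvec [-0.0082 -0.2745 -0.0595]
6 rows of [ -7.2434 -27.5787  19.7588] [-0.0014 -0.0458 -0.0099]
```

```bash
python3 drive.py '[[-7.2,-27.6,19.8,-0.0014,-0.0458,-0.01],[-7.2,-27.6,19.8,-0.0014,-0.0458,-0.01],[-7.2,-27.6,19.8,-0.0014,-0.0458,-0.01],[-7.2,-27.6,19.8,-0.0014,-0.0458,-0.01],[-7.2,-27.6,19.8,-0.0014,-0.0458,-0.01],[-7.2,-27.6,19.8,-0.0014,-0.0458,-0.01],[0,0,0,0,0,0],[0,0,0,0,0,0]]' 50 
python3 plan.py 445.8 -19.5 116.6 1.54 0.28 1
```

```text
clock: 21.3
tool_pos: [445.1, -19.5, 115.0]
ee_rot: [[-0.961, 0.035, 0.273], [0.034, 0.999, -0.01], [-0.273, 0.0, -0.962]]
wrist_force: [0.4, 0.8, 0.8]
gripper_width: 49.8
finger_force: 0.0
at [445.0726 -19.4988 115.0273] j [-0.078   0.3353  2.2673  0.0454  0.2625 -1.656 ] clock 21.3
tool delta [-1.1293  0.0244 -1.314 ] rotvec [-0.0011 -0.003  -0.0042]
1 rows of [-1.1293  0.0244 -1.314 ] [-0.0011 -0.003  -0.0042]
```

```bash
python3 drive.py '[[-2,0,8,0,0,0],[-1.6,0,8,0,0,0],[-1.6,0,8,0,0,0],[-1.6,0,8,0,0,0],[0,0,0,0,0,0]]' | sed -n '1,4p'
python3 drive.py '[[-0.7,0,5,0,0,0],[-0.5,0,4,0,0,0],[0,0,0,0,0,0]]' | sed -n '1,4p'
python3 plan.py 464.8 -20.1 75.8 1.54 0.28 1
```

```text
clock: 21.72
tool_pos: [461.6, -18.0, 85.5]
ee_rot: [[-0.961, 0.03, 0.275], [0.029, 1.0, -0.008], [-0.275, -0.0, -0.961]]
wrist_force: [-1.0, 0.2, -0.3]
clock: 21.97
tool_pos: [464.6, -18.6, 77.7]
ee_rot: [[-0.961, 0.031, 0.275], [0.03, 1.0, -0.009], [-0.275, -0.0, -0.961]]
wrist_force: [0.1, -0.5, 0.6]
at [464.6226 -18.6428  77.7009] j [-0.0725  0.4464  2.2399  0.0635  0.1774 -1.6733] clock 21.9667
tool delta [ 0.3089 -1.4505  1.8891] rotvec [-0.0003 -0.0015 -0.0001]
1 rows of [ 0.3089 -1.4505  1.8891] [-0.0003 -0.0015 -0.0001]
```

Depth is about right; centre in y and close on the rim.

```bash
python3 drive.py '[[0.2,-1.2,1.2,0,0,0],[0,0,0,0,0,0]]' | sed -n '1,4p'
python3 drive.py '[[0,0,0,0,0,0],[0,0,0,0,0,0],[0,0,0,0,0,0],[0,0,0,0,0,0],[0,0,0,0,0,0]]' 15
```

```text
clock: 22.13
tool_pos: [464.6, -20.1, 77.0]
ee_rot: [[-0.961, 0.031, 0.275], [0.03, 1.0, -0.009], [-0.275, -0.0, -0.961]]
wrist_force: [0.1, 0.2, -0.4]
clock: 22.55
tool_pos: [464.6, -20.1, 77.6]
ee_rot: [[-0.961, 0.031, 0.276], [0.03, 1.0, -0.009], [-0.276, -0.0, -0.961]]
wrist_force: [-1.8, -0.9, 5.8]
gripper_width: 23.9
finger_force: 58.5
```

```bash
python3 drive.py '[[0.3,0,-2,0,0,0],[0,0,0,0,0,0]]' | sed -n '2,6p'
python3 drive.py '[[0.3,0,-2,0,0,0],[0,0,0,0,0,0]]' | sed -n '2,6p'
```

```text
tool_pos: [463.9, -20.1, 79.1]
ee_rot: [[-0.961, 0.031, 0.276], [0.03, 1.0, -0.009], [-0.276, -0.0, -0.961]]
wrist_force: [1.9, 0.1, -5.6]
gripper_width: 23.6
finger_force: 59.4
tool_pos: [463.1, -20.0, 80.9]
ee_rot: [[-0.961, 0.031, 0.276], [0.03, 1.0, -0.009], [-0.276, -0.0, -0.961]]
wrist_force: [2.2, -0.3, -3.9]
gripper_width: 23.5
finger_force: 59.5
```

```bash
python3 drive.py '[[0.45,0,-3,0,0,0],[0,0,0,0,0,0]]' | sed -n '2,6p'
python3 drive.py '[[0.45,0,-3,0,0,0],[0,0,0,0,0,0]]' | sed -n '2,6p'
python3 drive.py '[[0.45,0,-3,0,0,0],[0,0,0,0,0,0]]' | sed -n '2,6p'
```

```text
tool_pos: [461.7, -20.0, 83.9]
ee_rot: [[-0.961, 0.031, 0.276], [0.03, 1.0, -0.009], [-0.276, -0.0, -0.961]]
wrist_force: [-0.0, -0.2, -0.5]
gripper_width: 23.6
finger_force: 59.9
tool_pos: [460.3, -19.9, 86.8]
ee_rot: [[-0.961, 0.031, 0.276], [0.03, 1.0, -0.009], [-0.276, -0.0, -0.961]]
wrist_force: [-0.4, 0.4, 4.1]
gripper_width: 24.1
finger_force: 60.3
tool_pos: [459.0, -19.9, 89.6]
ee_rot: [[-0.961, 0.031, 0.276], [0.03, 1.0, -0.009], [-0.276, -0.0, -0.961]]
wrist_force: [-2.7, 0.6, 4.7]
gripper_width: 24.4
finger_force: 60.4
```

Force flipped past mid-travel: the knob is following. Pulling on to the end stop.

```bash
python3 drive.py '[[0.2,0,-1.5,0,0,0],[0,0,0,0,0,0]]' | sed -n '2,6p'
python3 drive.py '[[0.1,0,-1,0,0,0],[0,0,0,0,0,0],[0,0,0,0,0,0]]' | sed -n '2,6p'
```

```text
tool_pos: [458.6, -19.9, 90.4]
ee_rot: [[-0.961, 0.031, 0.275], [0.03, 1.0, -0.009], [-0.276, -0.0, -0.961]]
wrist_force: [1.0, 0.0, 0.1]
gripper_width: 23.6
finger_force: 62.8
tool_pos: [458.6, -19.9, 90.6]
ee_rot: [[-0.961, 0.031, 0.275], [0.03, 1.0, -0.009], [-0.275, -0.0, -0.961]]
wrist_force: [6.7, 0.9, -18.0]
gripper_width: 23.6
finger_force: 62.9
```

The end stop is reached (18 N resisting). Releasing and backing off.

```bash
python3 drive.py '[[0,0,0,0,0,0],[0,0,0,0,0,0],[0,0,0,0,0,0],[0,0,0,0,0,0]]' 55 | sed -n '2,6p'
python3 drive.py '[[0,0,-5,0,0,0],[0.5,0,-10,0,0,0],[0.5,0,-20,0,0,0],[0,0,-30,0,0,0],[0,0,-35,0,0,0],[0,0,-35,0,0,0],[0,0,0,0,0,0],[0,0,0,0,0,0]]' | sed -n '1,6p'
python3 - <<'E'
from vis import *
o=[]
for n,x,y in(("scene",330,225),("scene",235,312),("top",325,230),("top",196,240)):
    im=robot.grab_frame(n)[:,:,::-1]
    o.append(cv2.resize(im[y:y+50,x:x+66],None,fx=6,fy=6,interpolation=cv2.INTER_CUBIC))
cv2.imwrite("pics/end.png",np.vstack([np.hstack(o[:2]),np.hstack(o[2:])]))
E
```

```text
tool_pos: [458.2, -19.8, 91.5]
ee_rot: [[-0.961, 0.031, 0.275], [0.03, 1.0, -0.009], [-0.276, -0.0, -0.961]]
wrist_force: [0.2, -0.0, 0.1]
gripper_width: 55.0
finger_force: 0.0
clock: 24.8
tool_pos: [420.9, -18.7, 223.4]
ee_rot: [[-0.959, 0.031, 0.281], [0.03, 1.0, -0.009], [-0.281, -0.001, -0.96]]
wrist_force: [-0.7, 0.0, 0.1]
gripper_width: 55.2
finger_force: 0.0
```

View pics/end.png

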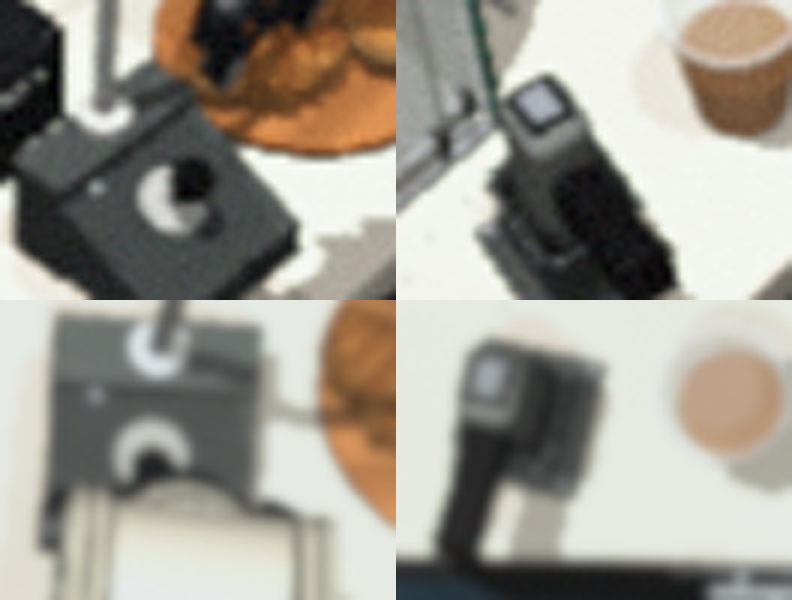

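The last picture shows the knob out as at the start (scene near (361.5,255)) and the gun upright in its holster (scene near (258,329)). Handing in.

```bash
python3 -c "
from rig import robot
print(robot.finish_job())"
```

```text
the job is handed in; nothing more can be done
None
```

I pushed the lamp knob fully in, held the gun steady for about 2 s at about 10 cm from the bun, stood it back upright in its holster, and pulled the knob fully out again. I then let go and handed the job in at about 25 s; no verdict came back.

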